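# Pile the mint tins on the counter display

### The job

First lay the green mint tin, which stands on end, down flat on the bare counter and let go of it. Then build a neat pile on the yellow tin, leaving the yellow tin where it lies on its display block: the red tin lying flat on the yellow one, then the green tin lying flat on the red one, all lengthwise the same way with their edges flush. Set the tins down on the pile rather than dropping them, and leave the other things on the counter alone.

Things in the scene. Friction and masses are not known exactly. Their poses are not given: they have to be found in the camera images.
- yellow_tin: yellow flat tin with a red frame on its faces, 92 x 62 x 22 mm, lying flat on the display block. Origin at its centre; x along its 92 mm length, y along its 62 mm width, z through its 22 mm thickness (up). Loose
- red_tin: red flat tin with a white frame on its faces, same size, lying flat on the counter. Origin at its centre; x along its 92 mm length, y along its 62 mm width, z through its 22 mm thickness (up). Loose, about 90 g
- green_tin: green flat tin with a yellow frame on its faces, same size, at first standing on end on the counter. Origin at its centre; z along its 92 mm length (up at first), y along its 62 mm width, x through its 22 mm thickness. Either face may end up on top, either end in front. Loose, about 90 g
- riser: wooden display block with a black top, 150 x 110 x 25 mm high, fixed to the counter. Origin at the centre of its underside; x along its length, z up
- blue_tin: blue flat tin of the same size, not part of the job, lying flat on the counter; axes as the red tin, origin at its centre
- mug: white mug, 80 mm across, 90 mm high, not part of the job; origin at the centre of its underside
- sauce_bottle: orange sauce bottle with a red cap, 56 mm across, 170 mm high, not part of the job; origin at the centre of its underside
- jar: amber jar with a red lid, 72 mm across, 100 mm high, not part of the job; origin at the centre of its underside
- tape_roll: yellow roll of tape lying flat, 70 mm across, 19 mm high, not part of the job; origin at the centre of its underside
- pen: blue pen, 140 mm long, 10 mm thick, not part of the job; origin at the middle of its underside, x along it
Mind the look-alikes: they are no part of the job. What is shaped like the riser but orange or pink is not meant. There is more than one size of the red_tin; the one meant has the size given above.

How it is judged:
By the outcome, as a careful person would: the job done as asked, in the order asked, and still so for the second after the job is handed in, with the robot touching nothing.
It also fails if it takes over 72 s, if anything falls off the work surface, if the arm or the gripper's body presses on something with over 40 N, if the wrist force passes 120 N, or if a joint passes its speed limit or range.

### The arm

A 6-joint arm with a two-finger parallel gripper is mounted at the origin on the work surface. World frame = base frame: x ahead of the robot, y to its left, z up, the work surface at z = 0. Lengths are in m, angles in rad, forces in N, time in s.
With the tool pointing down it reaches from about 0.3 to 0.775 m from the base axis. Payload 14.6 kg.
Tool frame: the origin (TCP) lies midway between the tips of the shut fingers; the grasp point (between the pads) lies 19 mm behind it (ctrl.pinch_z is the z of the grasp point in the tool frame, in m); z points along the fingers, y is the line along which they close (so a half turn about z gives the same grasp; the last joint's range is limited). The gripper opens to 94 mm and grips with 3 to 60 N. Pads are 16 mm wide; open, the fingers measure 119 mm over their backs; the gripper's body (75 mm by 177 mm) begins 78 mm behind the grasp point.
Start: joints at [1.126, 0.3, 1.521, -0, 1.321, -0.067], TCP at [0.203, 0.511, 0.205] pointing down, gripper open.
Joint ranges: [-3.03, 3.03], [-0.79, 2.21], [0.23, 2.52], [-1.04, 4.18], [0, 3.07], [-2.55, 2.55]. Speed limits (rad/s): [2.22, 2.22, 2.57, 3.14, 3.14, 3.14].

### API

Orientations are given as [roll, pitch, yaw] about the fixed x, y, z axes, in that order (R = Rz(yaw) Ry(pitch) Rx(roll)).
In Python, from station import ctrl, camera, ticket gives the robot as it stands. The module is installed in compiled form; this text tells all that it offers.
- The arm moves only by the shell command python3 -m inch 'ROWS' [FORCE]. ROWS is text: rows parted by semicolons, each of 7 numbers parted by spaces: the opening, from -1 (shut) to 1 (fully open), then the shift along the tool's x, y, z in units of 0.03 m (1.0 is 0.03 m), then the turn, a rotation vector about the tool's x, y, z in units of 10 degrees (1.0 is 10 degrees). In form: grip dx dy dz rx ry rz; .... A call has 1 to 10 rows; each row shifts and turns the commanded pose from where the row before left it, along the tool's axes as they then stand; what a row does not reach is not made up. A row lasts 1/8 s, in which the tool goes at most 62.5 mm and 10.7 degrees, less where a joint would pass 70% of its speed; a pose out of reach is approached as far as the arm can. A call with a number of a shift or a turn outside -1 to 1 is refused whole. A call with a gripper value outside its range is refused whole. The fingers move at their own pace and stop on an object; FORCE is the grip in N (left out, the last holds). Time passes only in rows, so rows that do not move let the fingers close. It gives the time, the measured TCP pose, the force, the opening and the grip force at its end, in the units of the state.
- ctrl.get_obs(): the state, without advancing time (a new reading comes with each control period).
- camera(name): name is "scene" or "side" or "wrist"; returns a dict with "img" (480x640x3 uint8, blue, green, red), "range_z" (480x640 float32, m along the optical axis (not along the pixel's ray), 0 where there is no reading), "intrinsics" (3x3 intrinsics, pixels), "view" (4x4, takes a point from world to camera coordinates). Camera axes: x right, y down, z forward; pixel columns grow to the right and rows downward; lengths in m; the calibration is good to about 2 mm. A picture is of the moment at which its call begins.
- ticket.hand_in(): hands the job in; it is judged then, once.
The state is a dict: "time_s": time; "qpos": joint angles; "joint_vel": joint speeds; "tau": joint torques, N m; "ee_pos": TCP position; "eef_rot": TCP orientation; "force": force on the tool from outside, world axes, zero at the start; "moment": the same for the moment, N m; "grip_width": finger opening in m; "grip_force": force on a finger pad.
Only numpy, scipy, OpenCV 4.12 (cv2) and the standard library are available. Lean on these libraries where they do the work, as an engineer would, in place of code of your own. Each camera call takes 0.05 s, during which the arm holds its last target. There are 200 camera calls.

## Working session

There is one attempt and no reset: what is moved stays moved. The work goes in short steps, Python scripts to look and compute and a shell command to move; the robot and the scene stay as the last step left them, time stands still between calls to the robot, and variables do not carry over. Pictures are saved under pics/ and viewed, at most 13 in all, crops included, and the job is handed in when it is done.

```bash
mkdir -p pics
cat > h.py <<'E'
import numpy as np, cv2
from scipy.spatial.transform import Rotation as R
from station import ctrl, camera, ticket
def pts(c):
    K=c["intrinsics"];z=c["range_z"];v,u=np.indices(z.shape)
    P=np.stack([(u-K[0,2])/K[0,0]*z,(v-K[1,2])/K[1,1]*z,z],-1)
    T=np.linalg.inv(c["view"]); W=P@T[:3,:3].T+T[:3,3]; W[z==0]=np.nan
    return W
E
python3 - <<'E'
from h import *
for n in ("scene","side"):
    c=camera(n); cv2.imwrite(f"pics/{n}0.png",c["img"]); np.savez(f"{n}0.npz",**c)
    T=np.linalg.inv(c["view"]);print(n,T[:3,3].round(3),T[:3,2].round(2))
o=ctrl.get_obs();print(o, ctrl.pinch_z)
E
```

```text
scene [ 1.21  -1.006  0.938] [-0.45  0.67 -0.59]
side [-0.303 -1.219  0.928] [ 0.48  0.72 -0.5 ]
{'time_s': 0.1, 'qpos': array([ 1.12637180e+00,  3.00371965e-01,  1.52148620e+00, -3.10268892e-05,
        1.32067569e+00, -6.66084033e-02]), 'joint_vel': array([-0.00135844, -0.00093145, -0.00110867, -0.00266767,  0.00162306,
       -0.00134109]), 'tau': array([ 3.09283256e-03, -5.32644582e+01, -3.53288662e+01,  7.09571620e-02,
        2.33519368e-02, -6.43673411e-05]), 'ee_pos': array([0.20281201, 0.51100894, 0.20498084]), 'eef_rot': array([-3.14065154e+00, -3.26582110e-05,  2.76378421e+00]), 'force': array([-0.15892982,  0.22615988,  0.06155622]), 'moment': array([ 0.00135432, -0.01732062,  0.00502309]), 'grip_force': 0.0, 'grip_width': 0.09392247086501396} -0.0188
```

View pics/scene0.png

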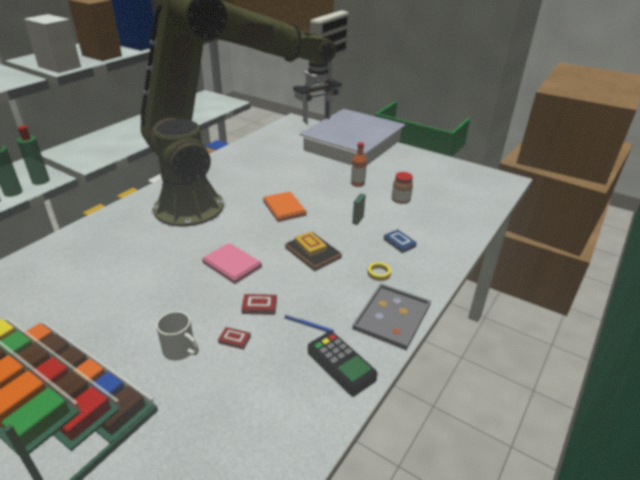

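View pics/side0.png

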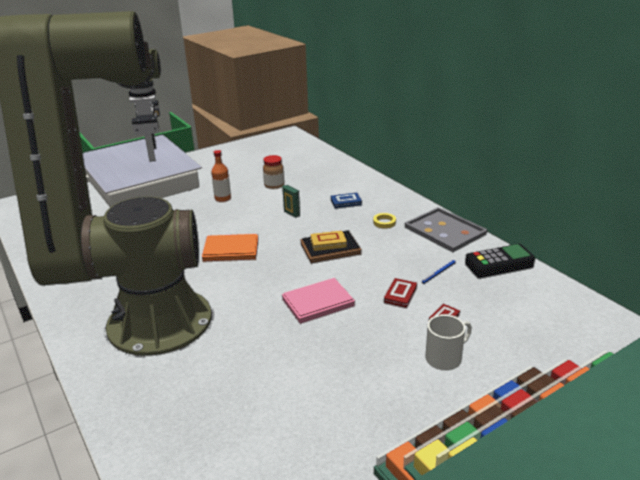

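Scene picture: red candidates at (260,303), larger, and (235,338), smaller. Green is upright at (358,208) and yellow sits on the black-top block at (312,243). The orange (285,206) and pink (232,262) slabs are decoys, and the blue tin (400,240) is not part of the job. The side view agrees: red at (401,292) and (444,316), green at (291,200), yellow at (329,240). Next I measure them.

```bash
cat >> h.py <<'E'
def cluster(c,px,zlo,zhi,rad=0.09):
    W=pts(c); u,v=px
    p=np.nanmedian(W[v-2:v+3,u-2:u+3].reshape(-1,3),0)
    m=(np.hypot(W[...,0]-p[0],W[...,1]-p[1])<rad)&(W[...,2]>zlo)&(W[...,2]<zhi)
    n,l=cv2.connectedComponents(m.astype(np.uint8)); 
    k=np.bincount(l[v-3:v+4,u-3:u+4].ravel(),minlength=n);k[0]=0
    return W[l==k.argmax()]
def rect(Q):
    (cx,cy),(w,h),a=cv2.minAreaRect((Q[:,:2]*1000).astype(np.float32))
    if w<h: w,h,a=h,w,a-90
    return np.r_[cx,cy,w,h,(a+90)%180-90, np.median(Q[:,2])*1000, len(Q)].round(1)
E
python3 - <<'E'
from h import *
S=dict(np.load("scene0.npz"));D=dict(np.load("side0.npz"))
for n,a,b,zl,zh in [("red1",(260,303),(401,292),.014,.04),("red2",(235,338),(444,312),.010,.04),("yel",(312,243),(329,240),.037,.07),
  ("riser",(320,256),(340,251),.017,.07),("green",(358,208),(291,202),.01,.13),("blue",(400,240),(346,200),.014,.04),("tape",(368,270),(376,220),.008,.04),("pen",(308,324),(439,271),.004,.04),("orange",(285,206),(230,247),.01,.06),("pink",(232,262),(318,298),.01,.06),("jar",(402,188),(273,172),.02,.12),("bottle",(359,172),(221,185),.02,.2)]:
    A=cluster(S,a,zl,zh);B=cluster(D,b,zl,zh)
    for t,Q in (("sc",A),("si",B),("both",np.r_[A,B])):print(n,t,rect(Q),(Q[:,2].min()*1000).round(),(Q[:,2].max()*1000).round())
r=lambda im,x,y:cv2.resize(im[y-40:y+40,x-50:x+50],(400,320),interpolation=cv2.INTER_CUBIC)
a=S["img"];b=D["img"]
cv2.imwrite("pics/crop1.png",np.vstack([np.hstack([r(a,250,315),r(a,358,215)]),np.hstack([r(b,415,300),r(b,310,220)])])[:600])
E
```

```text
red1 sc [ 536.6 -257.6   94.    66.2   30.8   23.5  600. ] 14.0 29.0
red1 si [ 534.1 -255.7  100.9   64.3   33.3   21.8  596. ] 14.0 28.0
red1 both [ 535.6 -257.3  100.4   68.7   34.9   22.6 1196. ] 14.0 29.0
red2 sc [ 562.  -388.3   72.5   50.6   17.4   18.3  458. ] 10.0 24.0
red2 si [ 561.9 -387.    72.7   51.8   19.8   17.   235. ] 10.0 22.0
red2 both [ 562.1 -387.7   72.8   53.3   19.6   18.   693. ] 10.0 24.0
yel sc [508.6  27.4  94.8  65.4 -25.   48.4 425. ] 37.0 55.0
yel si [506.2  27.2  93.9  71.  -21.9  46.6 462. ] 37.0 55.0
yel both [507.9  26.5  97.6  71.2 -22.1  47.5 887. ] 37.0 55.0
riser sc [534.6  21.2 115.  113.3 -16.9  29.  938. ] 17.0 55.0
riser si [ 509.7   15.7  150.4   92.8  -14.7   30.3 1055. ] 17.0 55.0
riser both [ 515.6   25.   153.6  117.2  -16.9   29.4 1993. ] 17.0 55.0
green sc [536.5 272.7  69.7  25.4 -80.2  63.3 295. ] 10.0 98.0
green si [531.2 275.5  73.4  31.5 -77.8  56.4 455. ] 10.0 98.0
green both [532.5 274.8  75.2  32.7 -80.2  58.8 750. ] 10.0 98.0
blue sc [714.5 236.3  96.6  67.8 -21.1  23.3 386. ] 14.0 30.0
blue si [711.9 236.3  93.3  76.6 -18.1 
[... 590 characters left out ...]
  1256. ] 10.0 31.0
orange both [ 282.8  185.8  157.3  119.9  -30.7   24.6 2014. ] 10.0 33.0
pink sc [ 353.9 -163.7  152.6  112.1   -7.5   26.3 1243. ] 10.0 33.0
pink si [ 348.2 -163.9  153.6  115.4   -7.3   24.5 1838. ] 10.0 31.0
pink both [ 350.8 -164.2  158.8  115.4   -7.3   25.1 3081. ] 10.0 33.0
jar sc [594.6 486.7  74.4  69.8 -20.6  71.9 519. ] 20.0 107.0
jar si [592.1 488.   79.7  71.4  32.4  68.3 571. ] 20.0 106.0
jar both [ 593.4  485.8   79.5   77.1   31.7   70.  1090. ] 20.0 107.0
bottle sc [408.9 489.6  56.   43.1  22.6  89.1 481. ] 20.0 176.0
bottle si [398.  493.6  56.1  52.5 -36.3  86.8 652. ] 20.0 175.0
bottle both [ 403.7  495.3   61.4   59.7   23.8   87.4 1133. ] 20.0 176.0
```

View pics/crop1.png

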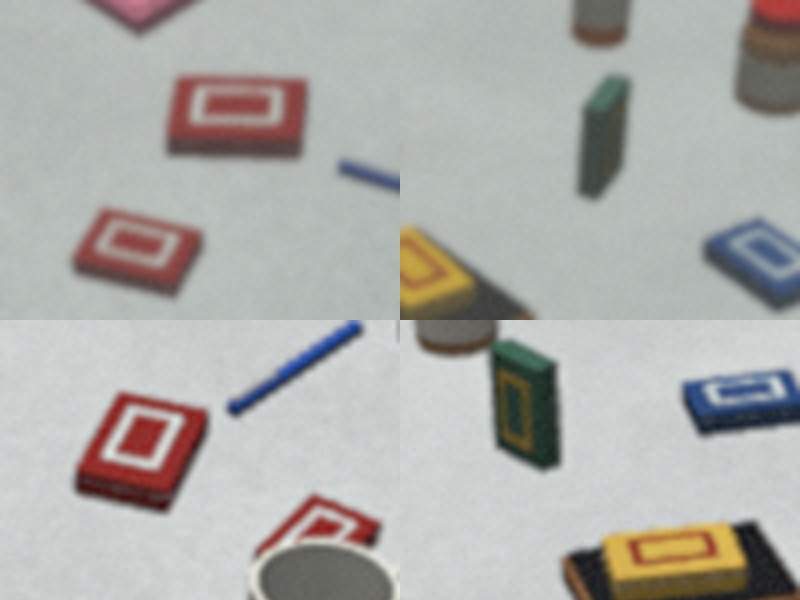

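The red tin at (260,303) measures about 92x62, so that is the one meant. The one at (235,338) is about 70x50 and a look-alike. I'll refine the green pose and work out the first move: grip it across its 62 mm width with the tool tilted, then swing it 90°.

```bash
cat >> h.py <<'E'
def plan(pos,az,tilt):
    """az: azimuth (deg) of closing axis normal (tilt heading); tilt>0: tool points toward az. prints moves: turn first, then shift"""
    o=ctrl.get_obs(); A=R.from_euler("xyz",o["eef_rot"]); a,t=np.radians([az,tilt])
    z=np.r_[np.sin(t)*np.cos(a),np.sin(t)*np.sin(a),-np.cos(t)]; best=None
    for s in (1,-1):
        y=s*np.r_[-np.sin(a),np.cos(a),0]; B=R.from_matrix(np.c_[np.cross(y,z),y,z])
        v=(A.inv()*B).as_rotvec(degrees=True)/10
        if best is None or np.linalg.norm(v)<np.linalg.norm(best[0]): best=(v,B)
    v,B=best; d=np.array(pos)-o["ee_pos"]
    print("now",o["ee_pos"].round(4),"t",round(o["time_s"],2),"q",o["qpos"].round(2))
    print("turn",v.round(2),"| shift after turn",(B.inv().apply(d)/.03).round(2),"| shift before",(A.inv().apply(d)/.03).round(2))
E
python3 - <<'E'
from h import *
S=dict(np.load("scene0.npz"));D=dict(np.load("side0.npz"))
for c,a in ((S,(358,208)),(D,(291,202))):
    Q=cluster(c,a,.01,.13); T=Q[Q[:,2]>.087]; print(rect(T), T.mean(0).round(4))
plan([.44,.26,.2],10,45)
E
```

```text
[535.4 275.3  64.5  23.3 -85.9  93.4  76. ] [0.5377 0.2732 0.0929]
[532.9 276.5  70.6  24.5 -80.4  91.   81. ] [0.5326 0.2741 0.0911]
now [0.2028 0.511  0.205 ] t 0.1 q [ 1.13  0.3   1.52 -0.    1.32 -0.07]
turn [-1.25 -4.38 -3.  ] | shift after turn [-4.36 -9.61  4.6 ] | shift before [-10.44  -4.86   0.17]
```

```bash
python3 -m inch '1 -0.87 -0.4 0 0 0 0;1 -0.87 -0.4 0 0 0 0;1 -0.87 -0.4 0 0 0 0;1 -0.87 -0.4 0 0 0 0;1 -0.87 -0.4 0 0 0 0;1 -0.87 -0.4 0 0 0 0' 
python3 -m inch '1 -0.87 -0.4 0 0 0 0;1 -0.87 -0.4 0 0 0 0;1 -0.87 -0.4 0 0 0 0;1 -0.87 -0.4 0 0 0 0;1 -0.87 -0.4 0 0 0 0;1 -0.87 -0.4 0 0 0 0' 
python3 -m inch '1 0 0 0 -0.21 -0.73 -0.5;1 0 0 0 -0.21 -0.73 -0.5;1 0 0 0 -0.21 -0.73 -0.5;1 0 0 0 -0.21 -0.73 -0.5;1 0 0 0 -0.21 -0.73 -0.5;1 0 0 0 -0.21 -0.73 -0.5;1 0 0 0 0 0 0'
python3 - <<'E'
from h import *
plan([.536,.275,.05],8,45)
c=camera("wrist"); cv2.imwrite("pics/w1.png",c["img"]); np.savez("w1.npz",**c)
T=np.linalg.inv(c["view"]);o=ctrl.get_obs();A=R.from_euler("xyz",o["eef_rot"])
print("cam in tool",A.inv().apply(T[:3,3]-o["ee_pos"]).round(3),"\n",(A.inv().as_matrix()@T[:3,:3]).round(2))
W=pts(c); m=(np.hypot(W[...,0]-.535,W[...,1]-.275)<.07)&(W[...,2]>.012)&(W[...,2]<.11); Q=W[m]; print(rect(Q)); T=Q[Q[:,2]>.086]
if len(T)>5: print(rect(T))
E
```

```text
time_s: 0.85
ee_pos: [0.3223, 0.3857, 0.2052]
eef_rot: [-3.141, -0.0, 2.764]
force: [0.1, -0.4, 0.3]
grip_width: 0.094
grip_force: 0.0
time_s: 1.6
ee_pos: [0.4413, 0.261, 0.2052]
eef_rot: [-3.141, -0.0, 2.764]
force: [-0.2, -0.2, -0.0]
grip_width: 0.0939
grip_force: 0.0
time_s: 2.48
ee_pos: [0.4398, 0.2613, 0.2043]
eef_rot: [3.139, 0.783, -2.968]
force: [0.2, -0.5, -0.4]
grip_width: 0.0941
grip_force: 0.0
now [0.4398 0.2613 0.2043] t 2.48 q [ 0.63 -0.09  2.15 -0.76  0.46 -0.54]
turn [ 0.15 -0.01  0.14] | shift after turn [1.35 0.01 5.93] | shift before [ 1.34 -0.12  5.93]
cam in tool [ 0.074 -0.001 -0.179] 
 [[ 0.   -0.97 -0.25]
 [ 1.    0.    0.  ]
 [-0.   -0.25  0.97]]
[ 534.2  278.3   62.    24.1  -83.1   63.3 5573. ]
[ 534.8  278.6   61.6   23.4  -82.3   91.7 1309. ]
```

View pics/w1.png

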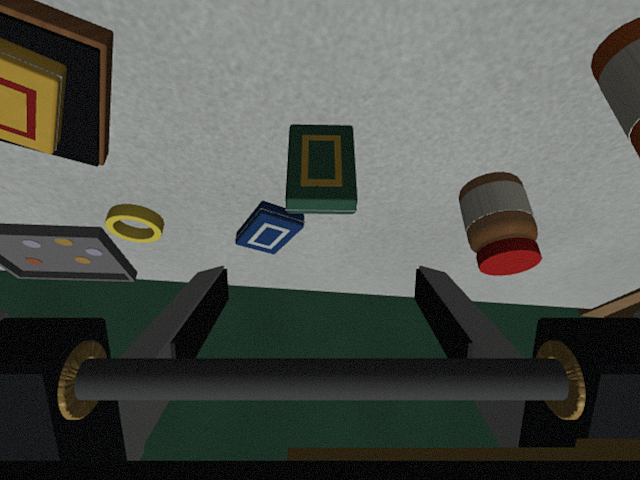

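Wrist view: the green tin stands at (322,168), centred between the fingers and clear. Blue (270,230) is behind it and the jar is at (500,225). Measured: centre (0.5345, 0.2785), face normal at about 7.5° azimuth. Moving in to grasp.

```bash
python3 - <<'E'
from h import *
plan([.537,.279,.05],7.5,45)
E
python3 -m inch '1 0.7 0 0 0.15 0 0.14;1 0.7 0 0 0 0 0;1 0 0 0.9 0 0 0;1 0 0 0.9 0 0 0;1 0 0 0 0 0 0'
python3 - <<'E'
from h import *
plan([.537,.279,.05],7.5,45)
E
```

```text
now [0.4406 0.2617 0.2053] t 2.52 q [ 0.63 -0.09  2.15 -0.75  0.46 -0.54]
turn [ 0.19 -0.01  0.16] | shift after turn [1.36 0.15 5.97] | shift before [ 1.34 -0.    5.97]
time_s: 3.15
ee_pos: [0.4516, 0.2614, 0.1449]
eef_rot: [3.137, 0.77, -3.008]
force: [-0.4, 0.2, 0.7]
grip_width: 0.0942
grip_force: 0.0
now [0.4516 0.2614 0.1449] t 3.15 q [ 0.62  0.05  2.17 -1.04  0.38 -0.21]
turn [ 0.04 -0.09  0.01] | shift after turn [0.19 0.21 4.29] | shift before [0.12 0.18 4.29]
```

Joint 4 is at its limit near the wrist singularity, so I'll use a 30° tilt instead.

```bash
python3 -m inch '1 0 0 0 0 0.7 0;1 0 0 0 0 0.7 0;1 0 0 0 0 0 0'
python3 - <<'E'
from h import *
plan([.536,.279,.038],7.5,30)
c=camera("wrist"); W=pts(c); m=(np.hypot(W[...,0]-.535,W[...,1]-.275)<.07)&(W[...,2]>.012)&(W[...,2]<.11); Q=W[m]; print(rect(Q),rect(Q[Q[:,2]>.086]))
E
```

```text
time_s: 3.52
ee_pos: [0.4528, 0.2591, 0.1466]
eef_rot: [-3.137, 0.586, -3.01]
force: [0.2, -0.7, 0.4]
grip_width: 0.0939
grip_force: 0.0
now [0.4528 0.2591 0.1466] t 3.52 q [ 0.57  0.07  2.06 -0.5   0.53 -0.75]
turn [-0.02  0.36  0.  ] | shift after turn [-0.65  0.3   4.55] | shift before [-0.36  0.31  4.58]
[ 534.2  278.3   62.5   23.   -80.6   65.1 6815. ] [ 534.4  278.3   62.4   22.6  -80.5   91.6 1683. ]
```

```bash
python3 -m inch '1 0 0.3 0 0 0.36 0.05;1 -0.65 0 0 0 0 0;1 0 0 0.9 0 0 0;1 0 0 0.9 0 0 0;1 0 0 0.9 0 0 0;1 0 0 0 0 0 0'
python3 - <<'E'
from h import *
plan([.536,.279,.038],8.5,30)
c=camera("wrist"); cv2.imwrite("pics/w2.png",c["img"])
E
```

```text
time_s: 4.32
ee_pos: [0.5068, 0.2739, 0.0828]
eef_rot: [-3.138, 0.52, -3.017]
force: [0.1, -0.4, -0.5]
grip_width: 0.094
grip_force: 0.0
now [0.5068 0.2739 0.0828] t 4.33 q [ 0.52  0.3   1.94 -0.46  0.46 -0.8 ]
turn [-0.09 -0.02 -0.12] | shift after turn [-0.11  0.02  1.79] | shift before [-0.11  0.05  1.79]
```

View pics/w2.png

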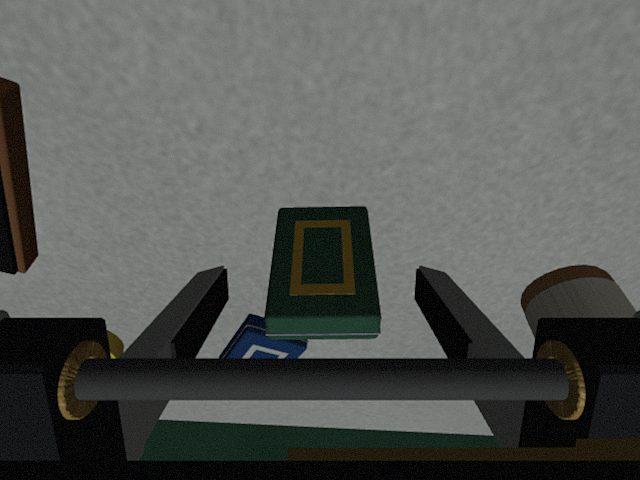

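The tin sits centred between the fingers at (323,270). I'll go in and close.

```bash
python3 -m inch '1 -0.1 0 0.9 0 0 0;1 0 0 0.9 0 0 0;1 0 0 0 0 0 0;-1 0 0 0 0 0 0;-1 0 0 0 0 0 0;-1 0 0 0 0 0 0;-1 0 0 0 0 0 0;-1 0 0 0 0 0 0' 20
python3 - <<'E'
from h import *
plan([.44,.30,.15],25,-30)
E
```

```text
time_s: 5.38
ee_pos: [0.5372, 0.2783, 0.0399]
eef_rot: [-3.14, 0.523, -3.017]
force: [-3.6, -1.8, 6.1]
grip_width: 0.062
grip_force: 20.0
now [0.5372 0.2783 0.0399] t 5.38 q [ 0.5   0.43  1.88 -0.52  0.38 -0.76]
turn [-0.01  5.95 -1.87] | shift after turn [ 4.11  2.02 -1.86] | shift before [ 0.87  1.11 -4.74]
```

```bash
python3 -m inch '-1 -0.4 0 -0.7 0 0 0;-1 0.17 0.22 -0.95 0 0 0;-1 0.17 0.22 -0.95 0 0 0;-1 0.17 0.22 -0.95 0 0 0;-1 0.17 0.22 -0.95 0 0 0;-1 0.17 0.22 -0.95 0 0 0' 20
python3 -m inch '-1 0 0 0 0 0.85 -0.27;-1 0 0 0 0 0.85 -0.27;-1 0 0 0 0 0.85 -0.27;-1 0 0 0 0 0.85 -0.27;-1 0 0 0 0 0.85 -0.27;-1 0 0 0 0 0.85 -0.27;-1 0 0 0 0 0.85 -0.27;-1 0 0 0 0 0 0'
python3 - <<'E'
from h import *
plan([.44,.30,.03],25,-60)
plan([.44,.30,.03],25,-55)
E
```

```text
time_s: 6.12
ee_pos: [0.4395, 0.2995, 0.1746]
eef_rot: [-3.14, 0.522, -3.017]
force: [-0.1, 0.2, -1.1]
grip_width: 0.0616
grip_force: 20.0
time_s: 7.12
ee_pos: [0.4406, 0.2994, 0.1719]
eef_rot: [-3.141, -0.53, -2.703]
force: [0.9, -0.5, -2.0]
grip_width: 0.0619
grip_force: 19.9
now [0.4406 0.2994 0.1719] t 7.12 q [ 0.51  0.62  1.22  0.04  1.83 -1.5 ]
turn [-0.01  2.96  0.01] | shift after turn [-4.09  0.03  2.37] | shift before [-2.38  0.03  4.09]
now [0.4406 0.2994 0.1719] t 7.12 q [ 0.51  0.62  1.22  0.04  1.83 -1.5 ]
turn [-0.01  2.46  0.01] | shift after turn [-3.87  0.03  2.72] | shift before [-2.38  0.03  4.09]
```

```bash
python3 -m inch '-1 0 0 0 0 0.75 0;-1 0 0 0 0 0.75 0;-1 0 0 0 0 0.75 0;-1 0 0 0 0 0.71 0;-1 -0.85 0 0.5 0 0 0;-1 -0.85 0 0.5 0 0 0;-1 -0.85 0 0.5 0 0 0;-1 0 0 0 0 0 0'
python3 - <<'E'
from h import *
plan([.44,.30,.012],25,-60)
ims=[]
for n in ("side","scene"):
    c=camera(n);cv2.imwrite("pics/tmp_%s.png"%n,c["img"]);np.savez("tmp_%s.npz"%n,**c)
    P=c["view"]@np.r_[.44,.30,.06,1];p=c["intrinsics"]@P[:3];u,v=(p[:2]/p[2]).astype(int);print(u,v)
    ims.append(cv2.resize(c["img"][v-50:v+50,u-65:u+65],(390,300),interpolation=cv2.INTER_CUBIC))
cv2.imwrite("pics/lay1.png",np.hstack(ims))
E
```

```text
time_s: 8.12
ee_pos: [0.4393, 0.2991, 0.0843]
eef_rot: [-3.138, -1.043, -2.705]
force: [-1.2, -0.4, -0.5]
grip_width: 0.062
grip_force: 19.9
now [0.4393 0.2991 0.0843] t 8.12 q [ 0.5   1.05  0.93  0.07  2.21 -1.5 ]
turn [-0.02  0.02  0.  ] | shift after turn [-2.1   0.02  1.18] | shift before [-2.1   0.02  1.18]
260 202
338 194
```

View pics/lay1.png

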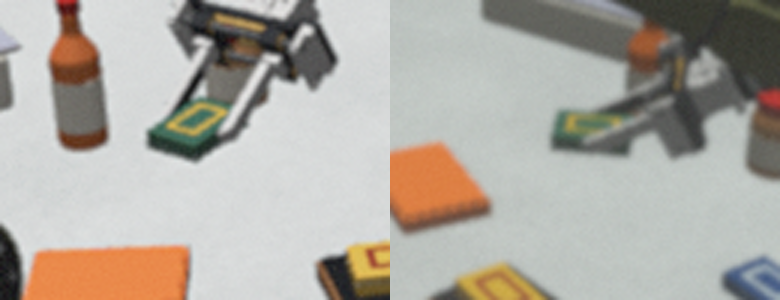

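The side crop shows the green tin held about horizontal (185,130). The gripper body could come near the jar, so I'll shift 30 mm sideways and then lower.

```bash
python3 -m inch '-1 0 -1 0 0 0 0;-1 -0.6 0 0.34 0 0 0;-1 -0.6 0 0.34 0 0 0;-1 -0.5 0 0.28 0 0 0;-1 0 0 0 0 0 0' 8
python3 - <<'E'
from h import *
o=ctrl.get_obs()
plan([.452,.273,.012],25,-60)
for n,px in (("side",None),("scene",None)):
    c=camera(n);W=pts(c);h=cv2.cvtColor(c["img"],cv2.COLOR_BGR2HSV)
    m=(np.hypot(W[...,0]-.44,W[...,1]-.27)<.09)&(h[...,0]>60)&(h[...,0]<95)&(h[...,1]>90)&(W[...,2]>0.012)
    Q=W[m];t=Q[Q[:,2]>np.percentile(Q[:,2],40)]
    A=np.c_[t[:,:2]-t[:,:2].mean(0),np.ones(len(t))];print(n,len(Q),rect(t),np.linalg.lstsq(A,t[:,2],rcond=None)[0].round(3))
E
```

```text
time_s: 8.85
ee_pos: [0.4528, 0.2727, 0.0252]
eef_rot: [-3.14, -1.045, -2.703]
force: [0.5, 0.2, -1.2]
grip_width: 0.0625
grip_force: 8.0
now [0.4528 0.2727 0.0252] t 8.85 q [ 0.46  1.13  0.92  0.02  2.14 -1.55]
turn [-0.02  0.01  0.01] | shift after turn [-0.37  0.02  0.24] | shift before [-0.37  0.02  0.24]
side 74 [449.7 268.9  86.7  59.5  36.   38.5  44. ] [ 0.    -0.001  0.039]Traceback (most recent call last):
  File "<stdin>", line 7, in <module>
    return _quantile_unchecked(
        a, q, axis, out, overwrite_input, method, keepdims, weights)
    return _ureduce(a,
                    func=_quantile_ureduce_func,
    ...<5 lines>...
                    overwrite_input=overwrite_input,
                    method=method)
    r = func(a, **kwargs)
    result = _quantile(arr,
                       quantiles=q,
    ...<2 lines>...
                       out=out,
                       weights=wgt)
    slices_having_nans = np.isnan(arr[-1, ...])
                                  ~~~^^^^^^^^^
IndexError: index -1 is out of bounds for axis 0 with size 0
```

Level, top at about 38 mm, so there's about 15 mm still to go.

```bash
python3 -m inch '-1 -0.2 0 0.11 0 0 0;-1 -0.12 0 0.07 0 0 0;-1 -0.06 0 0.035 0 0 0;-1 0 0 0 0 0 0'
python3 - <<'E'
from h import *
plan([.452,.273,.010],25,-60)
c=camera("side");W=pts(c);h=cv2.cvtColor(c["img"],cv2.COLOR_BGR2HSV)
m=(np.hypot(W[...,0]-.44,W[...,1]-.27)<.09)&(h[...,0]>60)&(h[...,0]<95)&(h[...,1]>90)&(W[...,2]>0.004);Q=W[m];print(np.percentile(Q[:,2],[10,50,90]).round(4))
E
```

```text
time_s: 9.45
ee_pos: [0.4538, 0.2726, 0.0137]
eef_rot: [-3.14, -1.042, -2.703]
force: [0.3, 0.1, -0.1]
grip_width: 0.0627
grip_force: 8.0
now [0.4538 0.2726 0.0137] t 9.45 q [ 0.46  1.14  0.92  0.02  2.12 -1.55]
turn [-0.02  0.03  0.01] | shift after turn [-0.08  0.04  0.1 ] | shift before [-0.08  0.04  0.1 ]
[0.0217 0.026  0.0289]
```

```bash
python3 -m inch '-1 -0.06 0 0.04 0 0 0;-1 -0.05 0 0.03 0 0 0;-1 0 0 0 0 0 0' 
python3 -m inch '0.9 0 0 0 0 0 0;0.9 0 0 0 0 0 0;0.9 0 0 0 0 0 0;0.9 0 0 0 0 0 0'
python3 - <<'E'
from h import *
plan([.452,.273,.010],25,-60)
E
```

```text
time_s: 9.88
ee_pos: [0.4537, 0.2725, 0.0098]
eef_rot: [-3.14, -1.042, -2.703]
force: [-0.8, -0.5, -1.4]
grip_width: 0.0617
grip_force: 8.0
time_s: 10.38
ee_pos: [0.4537, 0.2725, 0.0099]
eef_rot: [-3.14, -1.042, -2.703]
force: [0.5, 1.0, 0.0]
grip_width: 0.0892
grip_force: 0.0
now [0.4537 0.2725 0.0099] t 10.38 q [ 0.46  1.15  0.92  0.02  2.12 -1.55]
turn [-0.02  0.03  0.01] | shift after turn [0.03 0.04 0.04] | shift before [0.03 0.04 0.04]
```

```bash
python3 -m inch '0.9 0.87 0 -0.5 0 0 0;0.9 0.87 0 -0.5 0 0 0;0.9 0.87 0 -0.5 0 0 0;0.9 0.87 0 -0.5 0 0 0;0.9 0 0 0 0 -1 0;0.9 0 0 0 0 -1 0;0.9 0 0 0 0 -1 0;0.9 0 0 0 0 -1 0;0.9 0 0 0 0 -1 0;0.9 0 0 0 0 -0.97 0'
python3 -m inch '1 0 0 0 0 0 0'
cat >> h.py <<'E'
def top(c,x,y,zlo,rad=.075,zhi=None):
    W=pts(c);m=(np.hypot(W[...,0]-x,W[...,1]-y)<rad)&(W[...,2]>zlo)&(W[...,2]<(zhi or zlo+.022))
    n,l,s,_=cv2.connectedComponentsWithStats(m.astype(np.uint8)); k=1+s[1:,4].argmax()
    return rect(W[l==k])
E
python3 - <<'E'
from h import *
c=camera("wrist"); cv2.imwrite("pics/w3.png",c["img"]); np.savez("w3.npz",**c)
print(top(c,.445,.27,.014),top(c,.508,.027,.037))
plan([.536,-.257,.15],31+90,0)
E
```

```text
time_s: 11.62
ee_pos: [0.4531, 0.2724, 0.1311]
eef_rot: [-3.141, 0.007, -2.702]
force: [0.6, 0.0, -0.2]
grip_width: 0.089
grip_force: 0.0
time_s: 11.75
ee_pos: [0.4518, 0.2719, 0.1311]
eef_rot: [-3.141, 0.001, -2.702]
force: [-0.6, 0.2, 0.9]
grip_width: 0.0931
grip_force: 0.0
[ 459.1  275.6   91.1   62.2   25.1   21.7 8765. ] [ 491.2   61.6   73.4   35.6   13.8   45.9 2840. ]
now [0.4525 0.2721 0.1311] t 11.8 q [ 0.47  0.33  1.67 -0.    1.15 -1.54]
turn [-0.01 -0.    8.42] | shift after turn [-16.55  -6.7   -0.63] | shift before [  4.99 -17.15  -0.61]
```

View pics/w3.png

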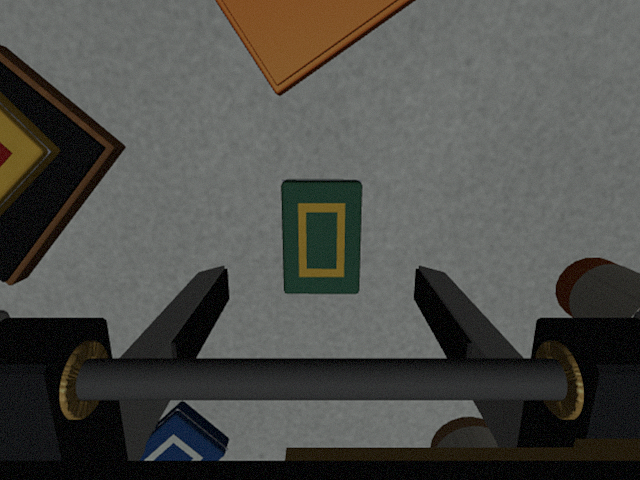

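The green tin lies flat at (0.459, 0.276), 25°, image (322,236). Next I go toward the red tin, measuring yellow on the way.

```bash
python3 -m inch '1 0.28 -0.95 -0.1 0 0 0;1 0.28 -0.95 -0.1 0 0 0;1 0.28 -0.95 -0.1 0 0 0;1 0.28 -0.95 -0.1 0 0 0;1 0.28 -0.95 -0.1 0 0 0;1 0.28 -0.95 -0.1 0 0 0;1 0.28 -0.95 -0.1 0 0 0;1 0.28 -0.95 -0.1 0 0 0;1 0 0 0 0 0 0'
python3 - <<'E'
from h import *
c=camera("wrist"); np.savez("wy1.npz",**c)
print(top(c,.508,.027,.037),top(c,.512,.022,.017,.12,.032),ctrl.get_obs()["ee_pos"])
cv2.imwrite("pics/wy1.png",c["img"])
E
python3 -m inch '1 0 0 0 0 0 1;1 0 0 0 0 0 1;1 0 0 0 0 0 1;1 0 0 0 0 0 1;1 0 0 0 0 0 1;1 0 0 0 0 0 1;1 0 0 0 0 0 1;1 0 0 0 0 0 1;1 0 0 0 0 0 1'
python3 -m inch '1 0 0 0 0 0 1;1 0 0 0 0 0 1;1 0 0 0 0 0 1;1 0 0 0 0 0 1;1 0 0 0 0 0 1;1 0 0 0 0 0 1;1 0 0 0 0 0 1;1 0 0 0 0 0 1;1 0 0 0 0 0 0.2;1 0 0 0 0 0 0'
python3 - <<'E'
from h import *
c=camera("wrist"); np.savez("wy2.npz",**c)
print(top(c,.508,.027,.037))
plan([.536,-.257,.15],31,0)
E
```

```text
time_s: 12.92
ee_pos: [0.4899, 0.036, 0.1545]
eef_rot: [3.141, -0.003, -2.705]
force: [-1.2, 0.2, 0.4]
grip_width: 0.0941
grip_force: 0.0
[ 507.1   29.3   92.8   62.7  -23.    46.7 8933. ] [  516.3    32.1   149.8   110.2   -16.8    24.5 12022. ] [0.48960377 0.03693273 0.15431684]
time_s: 14.1
ee_pos: [0.4892, 0.0383, 0.1543]
eef_rot: [-3.14, -0.0, 2.005]
force: [0.7, 0.4, -0.2]
grip_width: 0.094
grip_force: 0.0
time_s: 15.35
ee_pos: [0.4891, 0.0378, 0.1543]
eef_rot: [3.141, 0.001, 0.582]
force: [0.6, 0.3, -0.3]
grip_width: 0.0942
grip_force: 0.0
[ 506.9   28.5   92.5   62.8  -23.1   46.6 9373. ]
now [0.4891 0.0377 0.1544] t 15.4 q [ 0.    0.22  1.75 -0.    1.18  0.99]
turn [0.   0.01 0.24] | shift after turn [-3.72  9.23  0.15] | shift before [-4.1   9.06  0.15]
```

```bash
python3 -m inch '1 0 0 0 0 0 0.24;1 -0.4 0.98 0 0 0 0;1 -0.4 0.98 0 0 0 0;1 -0.4 0.98 0 0 0 0;1 -0.4 0.98 0 0 0 0;1 -0.4 0.98 0 0 0 0;1 -0.4 0.98 0 0 0 0;1 -0.4 0.98 0 0 0 0;1 -0.4 0.98 0 0 0 0;1 -0.4 0.98 0 0 0 0'
python3 -m inch '1 -0.1 0.4 0 0 0 0;1 0 0 0 0 0 0'
python3 - <<'E'
from h import *
c=camera("wrist"); r=top(c,.536,-.257,.014); print(r)
plan([r[0]/1e3,r[1]/1e3,.006],r[4],0)
cv2.imwrite("pics/w4.png",c["img"])
E
```

```text
time_s: 16.65
ee_pos: [0.5318, -0.2462, 0.1546]
eef_rot: [3.141, 0.001, 0.54]
force: [0.5, 0.5, 0.2]
grip_width: 0.0943
grip_force: 0.0
time_s: 16.9
ee_pos: [0.5352, -0.257, 0.1543]
eef_rot: [3.142, 0.001, 0.538]
force: [0.6, -0.2, 0.6]
grip_width: 0.0942
grip_force: 0.0
[ 535.1 -255.9   92.6   62.2   33.4   21.6 7820. ]
now [ 0.5352 -0.2564  0.1545] t 16.95 q [-0.51  0.44  1.45 -0.    1.25  0.52]
turn [ 0.    0.   -0.26] | shift after turn [ 0.01 -0.02  4.95] | shift before [ 0.01 -0.02  4.95]
```

View pics/w4.png

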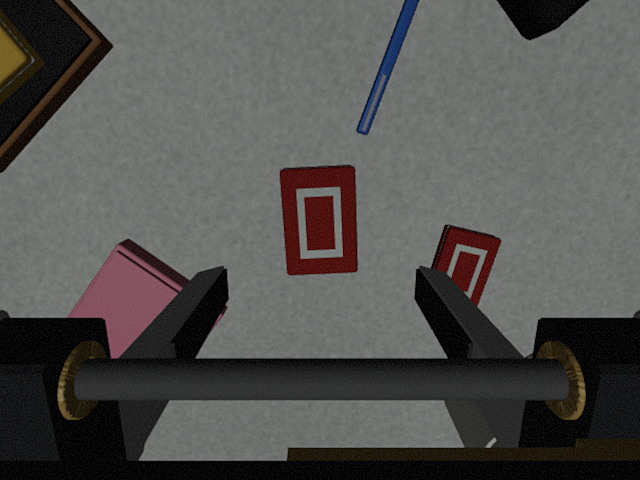

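Red (92.6 x 62.2 mm) is centred under the gripper at (318,220). The small look-alike is off at (465,262). Grasping.

```bash
python3 -m inch '1 0 0 0.95 0 0 -0.26;1 0 0 0.95 0 0 0;1 0 0 0.95 0 0 0;1 0 0 0.95 0 0 0;1 0 0 0.8 0 0 0;1 0 0 0.3 0 0 0;1 0 0 0 0 0 0'
python3 -m inch '-1 0 0 0 0 0 0;-1 0 0 0 0 0 0;-1 0 0 0 0 0 0;-1 0 0 0 0 0 0;-1 0 0 0 0 0 0' 20
python3 - <<'E'
from h import *
o=ctrl.get_obs();print(o["ee_pos"],o["eef_rot"][2])
plan([.507,.0289,.1],-23.05,0)
E
```

```text
time_s: 17.82
ee_pos: [0.5353, -0.2566, 0.0079]
eef_rot: [3.141, 0.001, 0.583]
force: [0.9, 0.9, 0.1]
grip_width: 0.0945
grip_force: 0.0
time_s: 18.45
ee_pos: [0.5353, -0.2572, 0.0079]
eef_rot: [3.141, 0.0, 0.582]
force: [0.0, 0.9, 4.1]
grip_width: 0.0616
grip_force: 20.0
[ 0.53527397 -0.2572392   0.00793042] 0.5824346257498512
now [ 0.5353 -0.2572  0.0079] t 18.45 q [-0.51  0.62  1.55 -0.    0.97  0.48]
turn [ 0.01 -0.    5.64] | shift after turn [-4.6  -8.41 -3.07] | shift before [ 4.46 -8.48 -3.08]
```

```bash
python3 -m inch '-1 0 0 -0.5 0 0 0;-1 0 0 -0.95 0 0 0;-1 0 0 -0.95 0 0 0;-1 0 0 -0.9 0 0 0;-1 0 0 0 0 0 0.94;-1 0 0 0 0 0 0.94;-1 0 0 0 0 0 0.94;-1 0 0 0 0 0 0.94;-1 0 0 0 0 0 0.94;-1 0 0 0 0 0 0.94'
python3 -m inch '-1 -0.46 -0.84 0 0 0 0;-1 -0.46 -0.84 0 0 0 0;-1 -0.46 -0.84 0 0 0 0;-1 -0.46 -0.84 0 0 0 0;-1 -0.46 -0.84 0 0 0 0;-1 -0.46 -0.84 0 0 0 0;-1 -0.46 -0.84 0 0 0 0;-1 -0.46 -0.84 0 0 0 0;-1 -0.46 -0.84 0 0 0 0;-1 -0.46 -0.84 0 0 0 0'
python3 -m inch '-1 0 0 0 0 0 0'
python3 - <<'E'
from h import *
plan([.507,.0289,.057],-23.05,0)
c=camera("wrist"); W=pts(c);cv2.imwrite("pics/w5.png",c["img"])
o=ctrl.get_obs()["ee_pos"]; print(top(c,o[0],o[1],.105,.075,.16),top(c,.507,.029,.040,.075,.052))
E
```

```text
time_s: 19.7
ee_pos: [0.5353, -0.2571, 0.1076]
eef_rot: [3.141, -0.001, -0.407]
force: [0.6, 1.2, -0.3]
grip_width: 0.062
grip_force: 20.0
time_s: 20.95
ee_pos: [0.5067, 0.0297, 0.1074]
eef_rot: [3.141, -0.001, -0.402]
force: [0.4, -0.1, -1.3]
grip_width: 0.0619
grip_force: 20.0
time_s: 21.08
ee_pos: [0.5067, 0.0301, 0.1072]
eef_rot: [3.141, -0.001, -0.4]
force: [0.3, 0.3, -0.5]
grip_width: 0.0617
grip_force: 20.0
now [0.5067 0.0301 0.1072] t 21.07 q [-0.01  0.31  1.75 -0.    1.08  1.96]
turn [ 0.   -0.01  0.01] | shift after turn [0.02 0.03 1.67] | shift before [0.02 0.03 1.67]
[  512.7    27.4    86.5    81.     67.3   121.1 26329. ] [ 545.6   12.2   61.8    8.5   67.    46.2 1351. ]
```

View pics/w5.png

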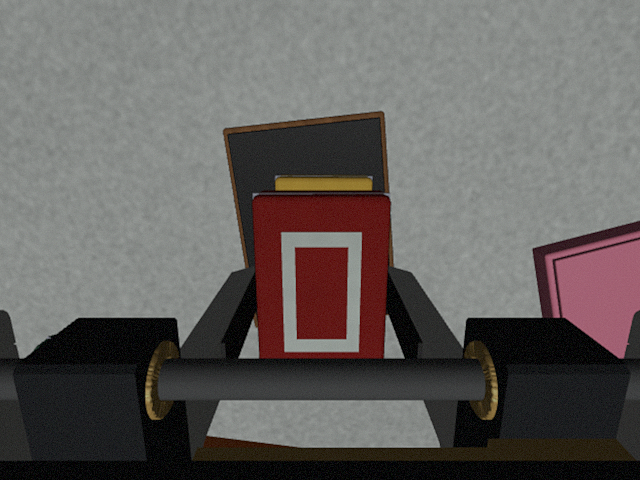

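Red is in hand at (320,275) over yellow, whose visible edge is at (323,184), lateral centring close. I'll measure the in-hand offset.

```bash
cat >> h.py <<'E'
def edges(c,az,o,zr,hue):
    W=pts(c);h=cv2.cvtColor(c["img"],cv2.COLOR_BGR2HSV);H=h[...,0].astype(int)
    m=(np.abs((H-hue+90)%180-90)<12)&(W[...,2]>zr[0])&(W[...,2]<zr[1])&(np.hypot(W[...,0]-o[0],W[...,1]-o[1])<.09)&(h[...,1]>60)
    a=np.radians(az);u=(W[m][:,:2]-np.array(o[:2]))@np.array([[np.cos(a),-np.sin(a)],[np.sin(a),np.cos(a)]])
    return len(u),(np.percentile(u,[.5,99.5],axis=0)*1000).round(1).tolist(),np.median(W[m][:,2]).round(4)
E
python3 - <<'E'
from h import *
c=camera("wrist");o=ctrl.get_obs()["ee_pos"];print(o)
print("red",edges(c,-23,o,(.112,.13),0)); print("yel",edges(c,-23,o,(.042,.052),25))
E
```

```text
[0.50691434 0.02853356 0.10699445]
red (16981, [[-33.3, -29.7], [46.2, 31.2]], np.float64(0.1208))
yel (1238, [[38.4, -30.2], [45.8, 30.5]], np.float64(0.0462))
```

```bash
python3 -m inch '-1 0 0.015 0.8 0 0 0;-1 0 0 0.6 0 0 0;-1 0 0 0.2 0 0 0;-1 0 0 0 0 0 0'
python3 -m inch '-1 0 0 0.06 0 0 0;-1 0 0 0 0 0 0' 
python3 -m inch '-1 0 0 0.04 0 0 0;-1 0 0 0 0 0 0'
```

```text
time_s: 21.68
ee_pos: [0.5067, 0.0278, 0.0587]
eef_rot: [3.141, -0.0, -0.403]
force: [0.8, 0.1, -1.5]
grip_width: 0.0615
grip_force: 20.0
time_s: 21.92
ee_pos: [0.5068, 0.0283, 0.057]
eef_rot: [3.141, -0.001, -0.402]
force: [0.5, -0.3, -0.9]
grip_width: 0.0618
grip_force: 20.0
time_s: 22.18
ee_pos: [0.5066, 0.0283, 0.0554]
eef_rot: [3.141, -0.0, -0.402]
force: [-0.2, 0.0, 0.0]
grip_width: 0.0618
grip_force: 20.0
```

```bash
python3 -m inch '-1 0 0 0.02 0 0 0;-1 0 0 0 0 0 0' 
python3 -m inch '-1 0 0 0.02 0 0 0;-1 0 0 0 0 0 0'
```

```text
time_s: 22.42
ee_pos: [0.5067, 0.0283, 0.0549]
eef_rot: [3.141, -0.0, -0.402]
force: [0.1, -0.2, 1.4]
grip_width: 0.0615
grip_force: 20.0
time_s: 22.68
ee_pos: [0.5067, 0.0283, 0.0549]
eef_rot: [3.141, -0.001, -0.402]
force: [-4.3, 0.0, 9.3]
grip_width: 0.0619
grip_force: 20.0
```

Contact (9 N). Release, rise and check.

```bash
python3 -m inch '-1 0 0 -0.02 0 0 0;1 0 0 0 0 0 0;1 0 0 0 0 0 0;1 0 0 0 0 0 0;1 0 0 0 0 0 0;1 0 0 -0.5 0 0 0;1 0 0 -0.95 0 0 0;1 0 0 -0.95 0 0 0;1 0 0 -0.95 0 0 0;1 0 0 0 0 0 0'
python3 - <<'E'
from h import *
c=camera("wrist");o=ctrl.get_obs()["ee_pos"];cv2.imwrite("pics/w6.png",c["img"])
r=top(c,.507,.029,.060,.075,.078);print("red",r); print("yel+red",top(c,.507,.029,.037,.075,.078),top(c,.512,.022,.017,.12,.032))
print("redE",edges(c,-23,(.507,.029),(.062,.078),0)); print("yelE",edges(c,-23,(.507,.029),(.03,.052),25))
for n in("scene","side"):
    d=camera(n);print(n,edges(d,-23,(.507,.029),(.062,.09),0),edges(d,-23,(.507,.029),(.03,.052),25))
plan([.4591,.2756,.15],25.1,0)
E
```

```text
time_s: 23.92
ee_pos: [0.5076, 0.0284, 0.1581]
eef_rot: [-3.141, -0.005, -0.402]
force: [0.3, -1.3, -0.3]
grip_width: 0.0942
grip_force: 0.0
red [  507.1    28.1    92.     62.2   -23.1    68.6 10235. ]
yel+red [  507.2    28.1    92.     62.3   -23.     68.6 10402. ] [  515.6    31.3   150.    110.1   -16.8    24.4 11879. ]
redE (8107, [[-44.0, -31.2], [46.1, 29.8]], np.float64(0.0686))
yelE (69, [[45.3, -26.7], [45.9, 28.9]], np.float64(0.0385))
scene (280, [[-39.1, -34.7], [50.7, 27.9]], np.float64(0.0704)) (172, [[-37.3, -33.8], [51.6, 26.8]], np.float64(0.0411))
side (334, [[-46.1, -37.5], [45.1, 33.7]], np.float64(0.0685)) (242, [[-47.2, -38.4], [45.3, 22.2]], np.float64(0.0416))
now [0.5062 0.0284 0.1548] t 24.07 q [-0.02  0.25  1.7  -0.    1.19  1.96]
turn [ 0.    0.01 -4.81] | shift after turn [ 2.07 -8.13  0.16] | shift before [-4.67 -6.97  0.16]
```

View pics/w6.png

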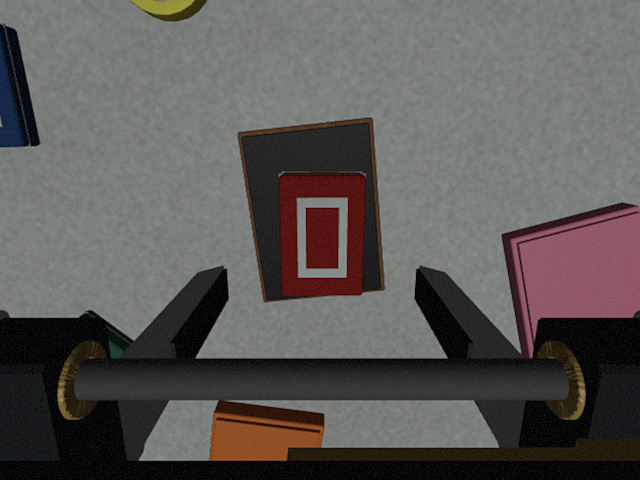

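Red sits flush on yellow at (322,233), offset under 1 mm and angle -23.1°. Now the green tin.

```bash
python3 -m inch '1 0 0 0 0 0 -0.96;1 0 0 0 0 0 -0.96;1 0 0 0 0 0 -0.96;1 0 0 0 0 0 -0.96;1 0 0 0 0 0 -0.96;1 0.23 -0.9 0 0 0 0;1 0.23 -0.9 0 0 0 0;1 0.23 -0.9 0 0 0 0;1 0.23 -0.9 0 0 0 0'
python3 -m inch '1 0.23 -0.9 0 0 0 0;1 0.23 -0.9 0 0 0 0;1 0.23 -0.9 0 0 0 0;1 0.23 -0.9 0 0 0 0;1 0.23 -0.93 0 0 0 0;1 0 0 0 0 0 0'
python3 - <<'E'
from h import *
c=camera("wrist"); r=top(c,.459,.275,.014); print(r)
plan([r[0]/1e3,r[1]/1e3,.008],r[4],0)
E
```

```text
time_s: 25.2
ee_pos: [0.4853, 0.1387, 0.1542]
eef_rot: [3.141, 0.002, 0.436]
force: [1.2, -0.8, 0.5]
grip_width: 0.0943
grip_force: 0.0
time_s: 25.95
ee_pos: [0.4591, 0.2767, 0.1541]
eef_rot: [3.141, 0.002, 0.438]
force: [0.3, -0.6, 0.2]
grip_width: 0.0941
grip_force: 0.0
[ 460.   275.2   90.8   62.1   25.2   21.6 7746. ]
now [0.4594 0.2758 0.1542] t 26.0 q [ 0.47  0.32  1.62 -0.    1.2   1.61]
turn [ 0.    0.01 -0.02] | shift after turn [0.01 0.03 4.87] | shift before [0.02 0.02 4.87]
```

```bash
python3 -m inch '1 0.02 0.02 0.95 0 0 0;1 0 0 0.95 0 0 0;1 0 0 0.95 0 0 0;1 0 0 0.95 0 0 0;1 0 0 0.75 0 0 0;1 0 0 0.3 0 0 0;1 0 0 0 0 0 0'
python3 -m inch '-1 0 0 0 0 0 0;-1 0 0 0 0 0 0;-1 0 0 0 0 0 0;-1 0 0 0 0 0 0;-1 0 0 0 0 0 0' 20
python3 -m inch '-1 0 0 -0.5 0 0 0;-1 0 0 -0.95 0 0 0;-1 0 0 -0.95 0 0 0;-1 0 0 -0.95 0 0 0;-1 0 0 -0.6 0 0 0;-1 0 0 0 0 0 0'
python3 - <<'E'
from h import *
plan([.5070,.0285,.125],-23.05,0)
E
```

```text
time_s: 26.88
ee_pos: [0.4607, 0.2747, 0.0095]
eef_rot: [3.141, 0.001, 0.435]
force: [0.8, 0.3, -0.4]
grip_width: 0.0934
grip_force: 0.0
time_s: 27.5
ee_pos: [0.4608, 0.2754, 0.01]
eef_rot: [3.141, 0.0, 0.436]
force: [-0.3, 0.1, 4.4]
grip_width: 0.0619
grip_force: 20.0
time_s: 28.25
ee_pos: [0.4612, 0.2757, 0.1299]
eef_rot: [3.141, -0.002, 0.436]
force: [0.9, -1.5, -1.5]
grip_width: 0.0615
grip_force: 20.0
now [0.4612 0.2757 0.1299] t 28.25 q [ 0.47  0.35  1.65 -0.    1.15  1.61]
turn [-0.   -0.01  4.8 ] | shift after turn [4.63 6.98 0.16] | shift before [-2.1   8.11  0.16]
```

```bash
python3 -m inch '-1 0 0 0 0 0 0.96;-1 0 0 0 0 0 0.96;-1 0 0 0 0 0 0.96;-1 0 0 0 0 0 0.96;-1 0 0 0 0 0 0.96;-1 0.52 0.78 0 0 0 0;-1 0.52 0.78 0 0 0 0;-1 0.52 0.78 0 0 0 0;-1 0.52 0.78 0 0 0 0;-1 0.52 0.78 0 0 0 0'
python3 -m inch '-1 0.51 0.77 0 0 0 0;-1 0.51 0.77 0 0 0 0;-1 0.51 0.77 0 0 0 0;-1 0.51 0.77 0 0 0 0;-1 0 0 0 0 0 0'
python3 - <<'E'
from h import *
plan([.5070,.0285,.079],-23.05,0)
c=camera("wrist");o=ctrl.get_obs()["ee_pos"];cv2.imwrite("pics/w7.png",c["img"])
print("green",edges(c,-23,(.507,.0285),(.13,.155),75)); print("red",edges(c,-23,(.507,.0285),(.06,.075),0))
E
```

```text
time_s: 29.5
ee_pos: [0.4864, 0.1362, 0.1275]
eef_rot: [3.14, 0.001, -0.402]
force: [0.4, 0.0, -2.1]
grip_width: 0.0616
grip_force: 20.0
time_s: 30.12
ee_pos: [0.5067, 0.027, 0.1276]
eef_rot: [3.14, 0.001, -0.404]
force: [0.7, 0.1, -1.0]
grip_width: 0.0617
grip_force: 20.0
now [0.5067 0.027  0.1276] t 30.12 q [-0.02  0.29  1.73 -0.    1.13  1.96]
turn [ 0.01  0.   -0.01] | shift after turn [-0.01 -0.05  1.62] | shift before [-0.01 -0.05  1.62]
green (15956, [[-34.0, -31.6], [44.8, 29.2]], np.float64(0.1392))
red (1544, [[37.2, -30.3], [46.3, 29.9]], np.float64(0.0683))
```

View pics/w7.png

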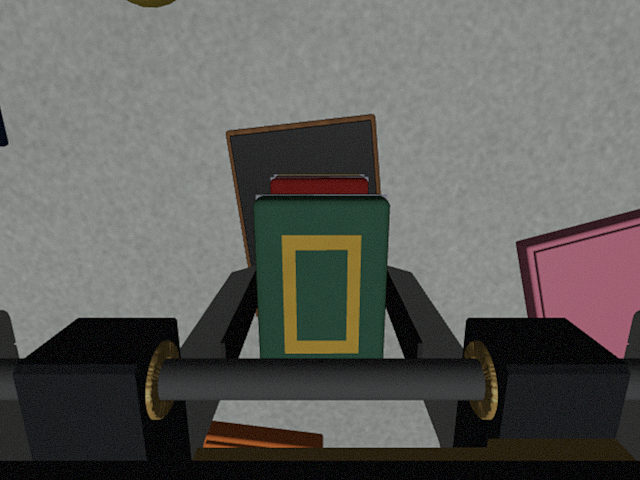

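Green is in hand at (321,275), about 1 mm off in both directions relative to red (edge at (320,185)). Correcting and lowering.

```bash
python3 -m inch '-1 0.04 -0.035 0 0 0 0;-1 0 0 0.7 0 0 0;-1 0 0 0.55 0 0 0;-1 0 0 0.2 0 0 0;-1 0 0 0 0 0 0'
python3 - <<'E'
from h import *
c=camera("wrist");print(ctrl.get_obs()["ee_pos"])
print("green",edges(c,-23,(.507,.0285),(.08,.105),75)); print("red",edges(c,-23,(.507,.0285),(.06,.075),0))
E
python3 -m inch '-1 0 0 0.06 0 0 0;-1 0 0 0 0 0 0'
python3 -m inch '-1 0 0 0.04 0 0 0;-1 0 0 0 0 0 0'
```

```text
time_s: 30.8
ee_pos: [0.5084, 0.0289, 0.0847]
eef_rot: [3.141, 0.0, -0.402]
force: [-0.1, -0.7, -1.3]
grip_width: 0.062
grip_force: 20.0
[0.50860373 0.02882583 0.08512615]
green (16104, [[-33.1, -29.4], [45.7, 31.5]], np.float64(0.0963))
red (572, [[44.4, -29.7], [46.3, 29.5]], np.float64(0.067))
time_s: 31.1
ee_pos: [0.5085, 0.0287, 0.0833]
eef_rot: [3.141, -0.001, -0.402]
force: [0.1, -0.1, -1.0]
grip_width: 0.0616
grip_force: 20.0
time_s: 31.35
ee_pos: [0.5084, 0.0287, 0.0818]
eef_rot: [3.141, -0.0, -0.402]
force: [-0.5, -0.2, -1.6]
grip_width: 0.0615
grip_force: 20.0
```

```bash
python3 -m inch '-1 0.01 0.03 0 0 0 0;-1 0 0 0 0 0 0'
python3 - <<'E'
from h import *
c=camera("wrist");print(ctrl.get_obs()["ee_pos"])
print("green",edges(c,-23,(.507,.0285),(.08,.105),75)); print("red",edges(c,-23,(.507,.0285),(.06,.0705),0))
E
python3 -m inch '-1 0 0 0.06 0 0 0;-1 0 0 0 0 0 0'
python3 -m inch '-1 0 0 0.02 0 0 0;-1 0 0 0 0 0 0' 
python3 -m inch '-1 0 0 0.02 0 0 0;-1 0 0 0 0 0 0'
```

```text
time_s: 31.6
ee_pos: [0.5084, 0.0277, 0.0819]
eef_rot: [3.141, -0.0, -0.402]
force: [0.2, 0.3, -1.8]
grip_width: 0.0619
grip_force: 20.0
[0.50836308 0.02771339 0.08186269]
green (16107, [[-32.6, -30.4], [46.1, 30.5]], np.float64(0.0935))
red (452, [[45.2, -29.2], [46.4, 29.2]], np.float64(0.0661))
time_s: 31.9
ee_pos: [0.5082, 0.0278, 0.0798]
eef_rot: [3.141, 0.0, -0.402]
force: [-0.7, 0.5, -1.5]
grip_width: 0.0617
grip_force: 20.0
time_s: 32.15
ee_pos: [0.5083, 0.0278, 0.0794]
eef_rot: [3.141, -0.0, -0.402]
force: [0.9, 0.2, -1.9]
grip_width: 0.0618
grip_force: 20.0
time_s: 32.4
ee_pos: [0.5084, 0.0278, 0.0789]
eef_rot: [3.141, -0.0, -0.402]
force: [0.1, -0.2, 0.4]
grip_width: 0.0617
grip_force: 20.0
```

Aligned (46.1 vs 46.4 along the length, centred across) and just touching. Release once contact is confirmed.

```bash
python3 -m inch '-1 0 0 0.015 0 0 0;-1 0 0 0 0 0 0'
python3 -m inch '1 0 0 0 0 0 0;1 0 0 0 0 0 0;1 0 0 0 0 0 0;1 0 0 0 0 0 0;1 0 0 -0.5 0 0 0;1 0 0 -0.95 0 0 0;1 0 0 -0.95 0 0 0;1 0 0 -0.95 0 0 0;1 0 0 0 0 0 0;1 0 0 0 0 0 0'
python3 - <<'E'
from h import *
c=camera("wrist");print(top(c,.507,.029,.082,.075,.1),top(c,.512,.022,.017,.12,.032))
s=camera("side");n=camera("scene");ims=[]
for d in (s,n):
    p=d["intrinsics"]@(d["view"]@np.r_[.507,.029,.05,1])[:3];u,v=(p[:2]/p[2]).astype(int)
    ims.append(cv2.resize(d["img"][v-35:v+35,u-45:u+45],(390,300),interpolation=cv2.INTER_CUBIC))
cv2.imwrite("pics/end.png",np.hstack(ims))
E
```

```text
time_s: 32.65
ee_pos: [0.5084, 0.0277, 0.0789]
eef_rot: [3.141, -0.001, -0.402]
force: [-3.0, 0.3, 6.7]
grip_width: 0.0615
grip_force: 20.0
time_s: 33.9
ee_pos: [0.508, 0.0279, 0.1785]
eef_rot: [3.141, 0.0, -0.402]
force: [0.3, 0.8, 0.2]
grip_width: 0.094
grip_force: 0.0
[  507.5    28.     91.1    62.2   -23.     90.6 10281. ] [ 515.8   31.2  149.6  110.1  -16.8   24.4 9801. ]
```

View pics/end.png

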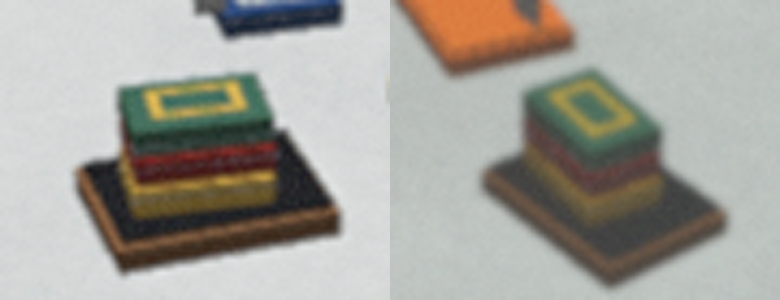

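The pile shows yellow, red and green flush and parallel in both views, and the gripper is clear. Handing in.

```bash
python3 -c "
from station import ticket; print(ticket.hand_in())"
```

```text
the job is handed in; nothing more can be done
None
```

I laid the green tin flat on the counter and let go of it, then set red on yellow and green on red, with edges flush to about 1 mm by the wrist camera; I handed the job in at about 34 s, and no verdict was returned.

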